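Set the dampers of the downdraft sanding box for the boat

TASK

The toy boat on the slotted top of the sanding box is to be sanded next, so set the suction for it: the damper knob of the bay that the boat lies on pulled right out until it clicks, and the other bay's knob pushed fully home. Nothing holds the sanding box on the bench, so feel for the stops and don't drag or shove it out of place, and leave everything else where it is.

Things in the scene. Friction and masses are not known exactly. Their poses are not given: they have to be found in the camera images.
- sanding_box: Downdraft sanding box: grey steel case 280 mm deep (x), 460 wide (y), 130 high, about 7 kg, loose on rubber feet: it slides if pushed or pulled with over 30 N. Fan and battery on its back. Origin: centre of the case's underside, at bench level; x from the front panel (faces the robot, x = -140) to the back, y left, z up.
- bay_bar (a point): Middle of the bar that splits the box's slotted top (124 mm above the bench, in a rim 6 mm higher) into a wide left bay (box y -30 to 220 mm) and a narrow right bay (-220 to -30). Each bay has one damper knob, on the front panel in front of the middle of the bay.
- knob_left (a point): Middle of the neck of the left bay's black mushroom knob: neck 14 mm thick, 34 long, head in front of it 36 across, 14 thick; it slides on a 10 mm rod straight out of the front panel towards the robot (box -x). In the box's frame y = 95, z = 88 mm; home: x = -167. Starts part-way. Its travel from home to fully out is not given: 35 to 80 mm, not the same for both knobs.
- knob_right (a point): Middle of the right bay's knob neck, alike, at y = -125, z = 88 mm in the box's frame; home: x = -167. Both knobs drag with about 3 N. About 10 mm before either end a detent hump takes 9 to 12 N; past it the knob snaps on to a hard stop and is held there. On or before the hump it is neither out nor home.
- boat: The work: a toy boat of pale bare wood with a pointed bow, 93 mm long, 46 mm wide, 58 mm high with its cabin and funnel, lying on the grille of one of the two bays, well inside it. Origin: under the middle of its hull; x points to the bow.
- sanding_block: Cork sanding block wrapped in brown abrasive paper, 100 x 60 x 35 mm, lying on the other bay. Origin: centre of its underside. Leave it there.
- glue_bottle: White glue bottle, 54 mm in diameter, 160 mm high, standing on the bench in front of the box between the two knobs, about 110 mm to the side of either. Origin: centre of its underside. Leave it there.
- block_plane: Steel plane with dark wooden grips, 160 x 50 x 64 mm, on the bench in front of the box's left end, about 130 mm to the left of the left knob. Origin: centre of its underside. Leave it there.
- glue_gun: Green hot-glue gun lying on its side on the bench to the left of the box, 240 mm long, 36 mm high. Origin: under the middle of its barrel. Leave it there.
- pencil_mug: White mug of pencils, 72 mm in diameter, about 170 mm high with the pencils, standing to the left of the box. Origin: centre of its underside. Leave it there.
Not all that is in view belongs to the job. Leave any turquoise look-alike of the boat alone.

How it is judged:
At the end, for the whole second after the job is handed in: The knob of the bay with the boat on it is out at its stop, clicked over its hump (within 3 mm of fully out); the other knob is home (within 3 mm); the sanding box stands at rest within 8 mm of where it was, with the boat still on the same bay (((y of boat in the frame of sanding_box above -0.03 m and x of knob_left in the frame of sanding_box below -0.24 m and x of knob_right in the frame of sanding_box above -0.17 m) or (y of boat in the frame of sanding_box below -0.03 m and x of knob_right in the frame of sanding_box below -0.206 m and x of knob_left in the frame of sanding_box above -0.17 m)) and linear speed of each of sanding_box, boat below 0.01 m/s and distance of sanding_box from where it was at the start of the episode below 0.008 m); the robot touches nothing.
It fails at once if the sanding box is dragged or shoved more than 8 mm (distance of sanding_box from where it was at the start of the episode above 0.008 m).
It fails at once if the boat or the sanding block is shifted more than 20 mm (distance of any of boat, sanding_block from where it was at the start of the episode above 0.02 m).
It fails at once if a thing on the bench is moved more than 20 mm (distance of any of glue_bottle, block_plane, glue_gun, pencil_mug from where it was at the start of the episode above 0.02 m).
It fails at once if the glue bottle or the mug is tipped over (angle between any of glue_bottle, pencil_mug's own z axis and vertical above 0.5 rad).
It also fails if it takes over 38 s, if anything falls off the work surface, if the arm or the gripper's body presses on something with over 40 N, if the wrist force passes 120 N, or if a joint passes its speed limit or range.

ROBOT

A 6-joint arm with a two-finger parallel gripper is mounted at the origin on the work surface. World frame = base frame: x ahead of the robot, y to its left, z up, the work surface at z = 0. Lengths are in m, angles in rad, forces in N, time in s.
With the tool pointing down it reaches from about 0.15 to 0.775 m from the base axis. Payload 6.1 kg.
Tool frame: the origin (TCP) lies at the very end of the fingers, on their centre line; the grasp point (between the pads) lies env.grip_depth behind it (env.grip_depth is the distance from the TCP to the grasp point, in m); z points along the fingers, y is the direction in which the jaws open and shut (so a half turn about z gives the same grasp; the last joint's range is limited). The gripper opens to 85 mm and grips with 20 to 120 N. Pads are 22 mm wide; open, the fingers measure 114 mm over their backs; the gripper's body (76 mm by 85 mm) begins 54 mm behind the grasp point. The pads swing forward as they close: fully open they stand 13 mm farther back than shut.
Start: joints at [1.329, 0.126, -0.04, 1.405, 0, 1.571], TCP at [0.126, 0.51, 0.231] pointing down, gripper open.
Joint ranges: [-2.72, 2.72], [-0.95, 1.95], [-1.27, 1.35], [-1.78, 2.02], [-1.46, 1.47], [-3.14, 3.14]. Speed limits (rad/s): [2.39, 2.39, 3.01, 3.14, 3.14, 3.14].

INTERFACE

Orientations are given as a rotation vector (axis times angle).
In Python, from plant import env, snapshot gives the robot as it stands.
- The arm moves only by the tool carry_out, never from a script. Its arguments are lists of equal length, an entry for each row: "translation": the shift along the tool's x, y, z in mm, a list of three; "rotation": the turn, a rotation vector about the tool's x, y, z in rad, a list of three; "claw": the closure, from -1 (fully open) to 1 (shut). In form: {"translation": [[x, y, z], ...], "rotation": [[ax, ay, az], ...], "claw": [claw, ...]}. A call has 1 to 20 rows; each row is the pose to reach, as a shift and turn from the pose commanded when the call began, along the tool's axes at that moment; what a row does not reach only later rows make up. A row lasts 1/12 s, in which the tool goes at most 41.7 mm and 7.16 degrees, less where a joint would pass 70% of its speed; a pose out of reach is approached as far as the arm can. A call with a gripper value outside its range is refused whole. The fingers move at their own pace and stop on an object; "force" is the grip in N (left out, the last holds). Time passes only in rows, so rows that repeat a pose let the fingers close. It gives the time, the measured TCP pose, the force and the opening at its end, in the units of the state.
- env.read_state(): the state, without advancing time (a new reading comes with each control period).
- snapshot(name): name is "scene" or "top" or "wrist"; returns a dict with "frame" (420x560x3 uint8, blue, green, red), "fovy" (degrees; the focal length in pixels is half the picture's height over the tangent of half this angle, whatever the lens; pixels are square), "cx", "cy" (the principal point, pixels), "R" (3x3) and "t" (3): a world point X has camera coordinates R X + t; the wrist camera has in their place "tool_from_camera" (4x4, takes a point from camera to tool coordinates, whose origin is the TCP and whose axes are the flange's). Camera axes: x right, y down, z forward; pixel columns grow to the right and rows downward; lengths in m; the calibration is good to about 2 mm. A picture is of the moment at which its call begins: read the wrist's pose just before it. There is no depth.
- env.job_done(): hands the job in, once; it reports no verdict.
The state is a dict: "time_s": time; "joints": joint angles; "joint_vel": joint speeds; "joint_efforts": joint torques, N m; "tcp_pos": TCP position; "orientation": TCP orientation; "contact_force": force on the tool from outside, world axes, zero at the start; "moment": the same for the moment, N m; "width": opening from 0.0 (shut) to 1.0 (fully open).
Only numpy, scipy, OpenCV 4.12 (cv2) and the standard library are available. Lean on these libraries where they do the work, as an engineer would, in place of code of your own. Each camera call takes 0.05 s, during which the arm holds its last target.

## Working session

There is one attempt and no reset: what is moved stays moved. The work goes in short steps, Python scripts to look and compute and a tool call to move; the robot and the scene stay as the last step left them, time stands still between calls to the robot, and variables do not carry over. Pictures are saved under pics/ and viewed, and the job is handed in when it is done.

Besides the shell and the picture viewer there is one more tool, called as name(argument=value, ...), one argument or row to a line, values as JSON. carry_out: Moves the arm, as the interface text tells. Its arguments: {"type":"object","properties":{"translation":{"type":"array"},"rotation":{"type":"array"},"claw":{"type":"array"},"force":{"type":"number"}},"required":["translation","rotation","claw"]}

```bash
ls; mkdir -p pics; python3 - <<'E'
from plant import env, snapshot
import cv2,numpy as np,pickle
for n in ["scene","top","wrist"]:
    s=snapshot(n); cv2.imwrite(f"pics/{n}0.png",s["frame"]); pickle.dump(s,open(f"{n}0.pkl","wb"))
    print(n,{k:(np.round(v,4).tolist() if not np.isscalar(v) else v) for k,v in s.items() if k!="frame"})
print(env.grip_depth); print(env.read_state())
E
```

```text
pics
scene {'fovy': 53.53207000141046, 'cx': 286.4135173191179, 'cy': 208.42156345214633, 'R': [[-0.0601, 0.9981, -0.01], [0.5484, 0.0246, -0.8358], [-0.834, -0.0557, -0.5489]], 't': [-0.1389, -0.242, 1.6814]}
top {'fovy': 53.61814680610211, 'cx': 280.95481471949284, 'cy': 207.368458188714, 'R': [[-0.0279, -0.9996, -0.0001], [-0.9855, 0.0275, -0.1676], [0.1676, -0.0046, -0.9858]], 't': [0.1959, 0.575, 1.1626]}
wrist {'fovy': 62.81605431663883, 'cx': 272.79362094638253, 'cy': 208.12101449883446, 'tool_from_camera': [[0.0002, -0.9481, -0.3179, 0.0812], [1.0, 0.0003, -0.0004, -0.0], [0.0005, -0.3179, 0.9481, -0.142], [0.0, 0.0, 0.0, 1.0]]}
0.0187
{'time_s': 0.15, 'joints': array([ 1.32899077e+00,  1.26258358e-01, -4.03563389e-02,  1.40540324e+00,
        1.61983218e-05,  1.57080037e+00]), 'joint_vel': array([-0.00024508, -0.00159523,  0.00325939,  0.00041599,  0.00028818,
       -0.00127094]), 'joint_efforts': array([-9.92334390e-04, -4.36275566e+01,  3.53150296e+01,  1.34818425e-02,
       -9.51813536e-05,  1.25759038e-05]), 'tcp_pos': array([0.12563565, 0.50942688, 0.23070749]), 'orientation': array([-3.78889143e-01, -3.11849596e+00,  1.90172775e-03]), 'contact_force': array([-0.33123164,  0.92831402,  0.64510743]), 'moment': array([0.01498093, 0.02419177, 0.03477099]), 'width': 1.0004795578732413}
```

View pics/scene0.png

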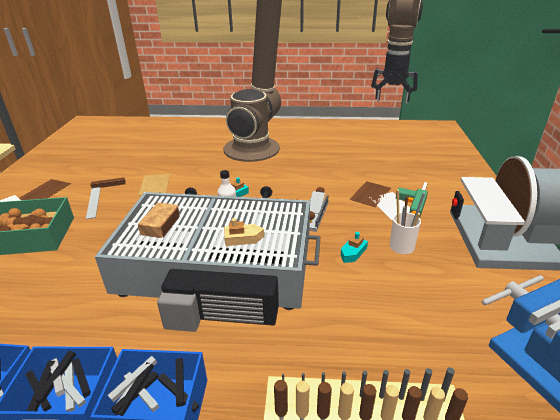

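View pics/top0.png

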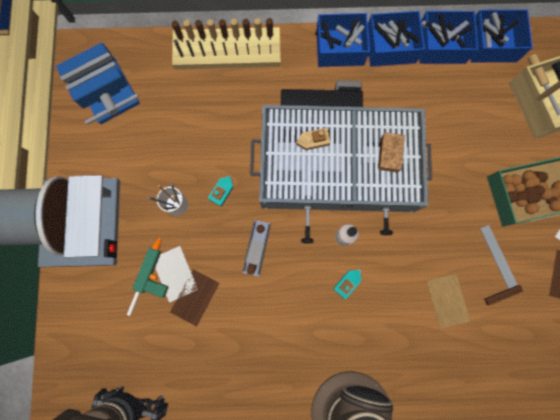

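View pics/wrist0.png

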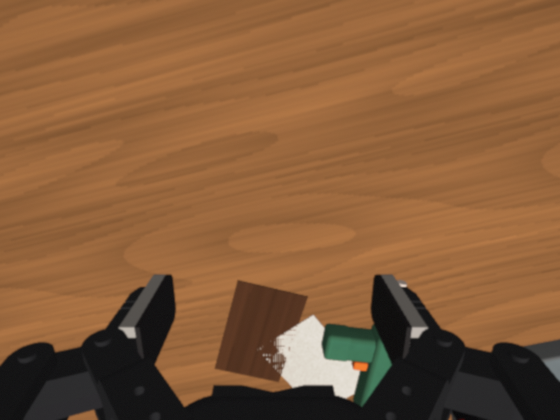

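```bash
cat > h.py <<'E'
import numpy as np,cv2
def ray(s,u,v):
    h=s["frame"].shape[0]; f=h/2/np.tan(np.radians(s["fovy"])/2)
    R=np.array(s["R"]);t=np.array(s["t"])
    return -R.T@t, R.T@np.array([(u-s["cx"])/f,(v-s["cy"])/f,1.])
def onz(s,u,v,z):
    c,d=ray(s,u,v); return c+d*(z-c[2])/d[2]
def px(s,X):
    h=s["frame"].shape[0]; f=h/2/np.tan(np.radians(s["fovy"])/2)
    p=np.array(s["R"])@X+np.array(s["t"]); return np.array([s["cx"]+f*p[0]/p[2],s["cy"]+f*p[1]/p[2]])
E
python3 - <<'E'
import pickle,cv2
s=pickle.load(open("top0.pkl","rb"));f=s["frame"]
cv2.imwrite("pics/topcrop.png",cv2.resize(f[90:260,240:440],None,fx=4,fy=3.5*4/3.5*0.85,interpolation=cv2.INTER_CUBIC)[:600])
s=pickle.load(open("scene0.pkl","rb"));f=s["frame"]
cv2.imwrite("pics/scenecrop.png",cv2.resize(f[160:310,90:340],None,fx=3.2,fy=3.2,interpolation=cv2.INTER_CUBIC))
E
```

```text
(no output)
```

View pics/topcrop.png

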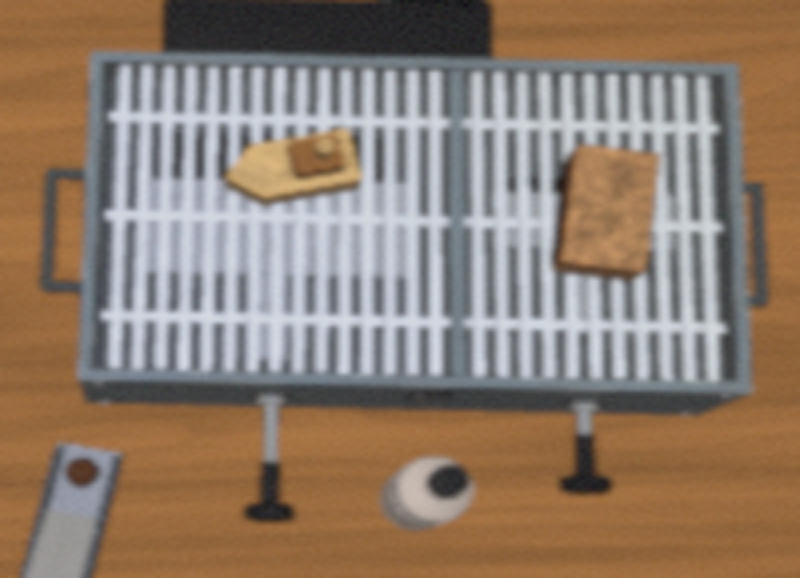

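View pics/scenecrop.png

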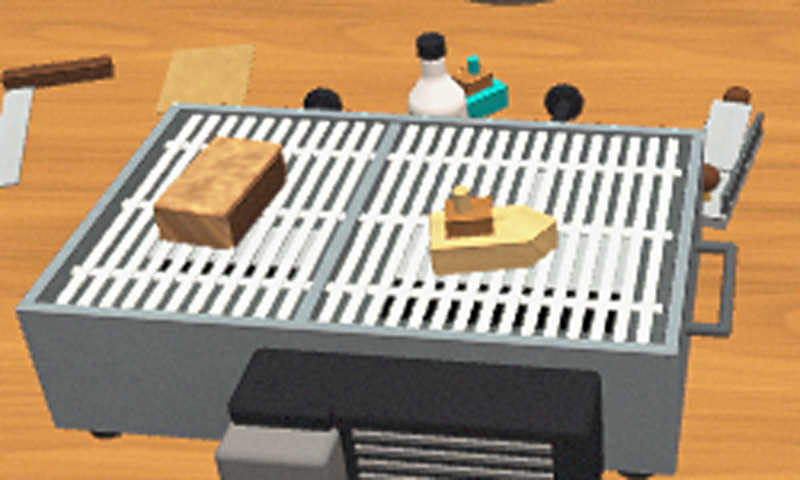

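The pale-wood boat lies on the wide left bay (top image ≈(313,138)). The turquoise ones are at (221,190) and (348,284) on the bench, so they are look-alikes. The left knob should go out and the right one home. Next I measure the box pose.

```bash
python3 - <<'E'
import pickle,numpy as np
from h import *
s=pickle.load(open("top0.pkl","rb"))
P=lambda u,v,z: onz(s,240+(u+.5)/4-.5,90+(v+.5)/3.4-.5,z)
c={k:P(*p,.13) for k,p in dict(TL=(92,54),TR=(739,65),BL=(80,379),BR=(750,391)).items()}
for k,v in c.items(): print(k,v.round(4))
print("size",np.linalg.norm(c['TL']-c['TR']),np.linalg.norm(c['BL']-c['BR']),np.linalg.norm(c['TL']-c['BL']),np.linalg.norm(c['TR']-c['BR']))
ex=(c['TL']+c['TR']-c['BL']-c['BR'])/2; ey=(c['TL']+c['BL']-c['TR']-c['BR'])/2
yaw1=np.arctan2(ex[1],ex[0]); yaw2=np.arctan2(-ey[0],ey[1]); print("yaw",yaw1,yaw2)
yaw=.65*yaw2+.35*yaw1
o=sum(c.values())/4; R=np.array([[np.cos(yaw),-np.sin(yaw)],[np.sin(yaw),np.cos(yaw)]]);print("o",o)
for n,y in (("L",.095),("R",-.125)):
    print(n,"home neck",o[:2]+R@[-.167,y])
for n,p in dict(Lhead=(270,515),Lneckend=(270,462),Lneckheadjn=(270,503),Rhead=(586,486),Rneckend=(586,435),Rpanel=(586,404),Lpanel=(270,397)).items():
    w=P(*p,.088); print(n,w.round(4),"box",(R.T@(w[:2]-o[:2])).round(4))
w=P(430,490,.12);print("bottle",w)
# bottle cap
w=P(449,481,.16);print("bottlecap",w, (R.T@(w[:2]-o[:2])).round(4))
w=P(293,175,.124);print("boat",R.T@(w[:2]-o[:2]))
s2=pickle.load(open("scene0.pkl","rb"))
for z,x,y in((.13,.14,.23),(.13,.14,-.23),(.13,-.14,.23),(.13,-.14,-.23)):
    q=px(s2,np.r_[o[:2]+R@[x,y],z]); print(((q-[90,160])*3.2).round(0))
E
```

```text
TL [0.8605 0.2239 0.13  ]
TR [ 0.838  -0.2335  0.13  ]
BL [0.5853 0.2377 0.13  ]
BR [ 0.5628 -0.2173  0.13  ]
size 0.45789758380749374 0.4555656713471838 0.27554121998819486 0.27566014795916743
yaw -0.054412942629892075 -0.049249924907159154
o [0.71164352 0.00267549 0.13      ]
L home neck [0.54970945 0.10607451]
R home neck [ 0.53848179 -0.11363881]
Lhead [0.4764 0.1098 0.088 ] box [-0.2404  0.095 ]
Lneckend [0.52   0.1082 0.088 ] box [-0.1968  0.0956]
Lneckheadjn [0.4862 0.1095 0.088 ] box [-0.2306  0.0951]
Rhead [ 0.494  -0.1113  0.088 ] box [-0.2115 -0.125 ]
Rneckend [ 0.5362 -0.1143  0.088 ] box [-0.1692 -0.1258]
Rpanel [ 0.5621 -0.1161  0.088 ] box [-0.1433 -0.1263]
Lpanel [0.5742 0.1061 0.088 ] box [-0.1425  0.0963]
bottle [0.49054345 0.00278127 0.12      ]
bottlecap [ 0.49310444 -0.00352107  0.16      ] [-0.2179 -0.0173]
boat [0.03753688 0.08461461]
[678. 350.]
[ 16. 305.]
[705. 125.]
[175.  99.]
```

```bash
cat >> h.py <<'E'
from scipy.spatial.transform import Rotation as Ro
O=np.array([.7116,.0027]); YAW=-.051
RB=np.array([[np.cos(YAW),-np.sin(YAW)],[np.sin(YAW),np.cos(YAW)]])
def box(x,y,z): return np.r_[O+RB@[x,y],z]
def tobox(p): return np.r_[RB.T@(np.array(p)[:2]-O),p[2]]
def go(st,target,flip=False):
    R=Ro.from_rotvec(st["orientation"])
    ya=np.pi/2+YAW+(np.pi if flip else 0)
    y=np.array([np.cos(ya),np.sin(ya),0]);z=np.array([0,0,-1.]);x=np.cross(y,z)
    T=Ro.from_matrix(np.c_[x,y,z])
    print("t mm",(R.inv().apply(target-st["tcp_pos"])*1000).round(1),"rot",(R.inv()*T).as_rotvec().round(3))
E
python3 - <<'E'
from plant import env
from h import *
t=box(-.210,.095,.20);print(t); go(env.read_state(),t)
E
```

```text
[0.50671595 0.10828184 0.2       ]
t mm [-466.1 -298.2   31.1] rot [-0.001 -0.    -0.191]
```

carry_out(
  translation=[
    [-466,-298,15],
    [-466,-298,15],
    [-466,-298,15],
    [-466,-298,15],
    [-466,-298,15],
    [-466,-298,15],
    [-466,-298,15],
    [-466,-298,15],
    [-466,-298,15],
    [-466,-298,15],
    [-466,-298,15],
    [-466,-298,15],
    [-466,-298,15],
    [-466,-298,15],
    [-466,-298,31],
    [-466,-298,31],
    [-466,-298,31],
    [-466,-298,31],
  ],
  rotation=[
    [0,0,-0.191],
    [0,0,-0.191],
    [0,0,-0.191],
    [0,0,-0.191],
    [0,0,-0.191],
    [0,0,-0.191],
    [0,0,-0.191],
    [0,0,-0.191],
    [0,0,-0.191],
    [0,0,-0.191],
    [0,0,-0.191],
    [0,0,-0.191],
    [0,0,-0.191],
    [0,0,-0.191],
    [0,0,-0.191],
    [0,0,-0.191],
    [0,0,-0.191],
    [0,0,-0.191],
  ],
  claw=[0.4,0.4,0.4,0.4,0.4,0.4,0.4,0.4,0.4,0.4,0.4,0.4,0.4,0.4,0.4,0.4,0.4,0.4],
  force=20,
)

```text
time_s: 1.65
tcp_pos: [0.5063, 0.1093, 0.2006]
orientation: [-0.078, -3.14, -0.0]
contact_force: [-0.4, 0.1, -0.8]
width: 0.3
```

```bash
python3 - <<'E'
from plant import env, snapshot
from h import *
st=env.read_state(); print(st["time_s"],st["tcp_pos"],st["joints"].round(3),st["width"],st["contact_force"],tobox(st["tcp_pos"]))
go(st,box(-.210,.095,.066))
s=snapshot("wrist");f=s["frame"].copy()
# predicted box points
T=np.linalg.inv(s["tool_from_camera"]);R=Ro.from_rotvec(st["orientation"])
fl=210/np.tan(np.radians(s["fovy"])/2)
for p in [(-.2306,.095,.088),(-.1968,.095,.088),(-.14,.095,.088),(-.14,.095,.13),(-.14,.22,.13),(-.14,-.03,.13)]:
    q=R.inv().apply(box(*p)-st["tcp_pos"]); c=T@np.r_[q,1]
    u=(s["cx"]+fl*c[0]/c[2],s["cy"]+fl*c[1]/c[2]); print(p,np.round(u))
    cv2.circle(f,tuple(int(round(a)) for a in u),3,(0,0,255),1)
cv2.imwrite("pics/w1.png",f)
E
```

```text
1.65 [0.50627916 0.10931732 0.20062941] [ 0.213  0.114 -0.12   1.337  0.     0.262] 0.30048244590663087 [-0.4265676   0.10450803 -0.78712239] [-0.21048901  0.09601187  0.20062941]
t mm [ -0.5  -1.  134.6] rot [ 0.    -0.     0.001]
(-0.2306, 0.095, 0.088) [272. 178.]
(-0.1968, 0.095, 0.088) [272. 220.]
(-0.14, 0.095, 0.088) [272. 283.]
(-0.14, 0.095, 0.13) [272. 313.]
(-0.14, 0.22, 0.13) [444. 313.]
(-0.14, -0.03, 0.13) [ 99. 313.]
```

View pics/w1.png

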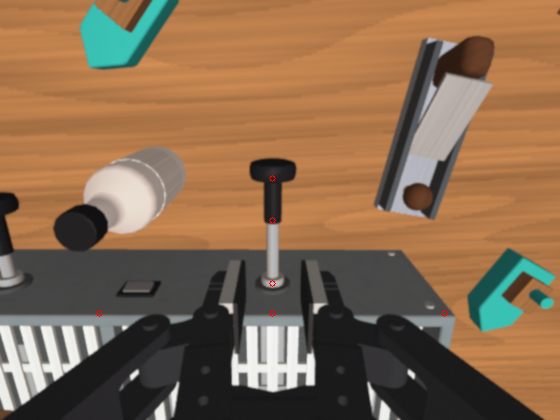

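The wrist view confirms the prediction: the knob neck runs from (272,178) to (272,220), with the rod at (272,283). Nothing is in the way, so I descend astride the neck.

carry_out(
  translation=[
    [0,-1,40],
    [0,-1,80],
    [0,-1,105],
    [0,-1,120],
    [0,-1,134],
    [0,-1,134],
    [0,-1,134],
  ],
  rotation=[
    [0,0,0],
    [0,0,0],
    [0,0,0],
    [0,0,0],
    [0,0,0],
    [0,0,0],
    [0,0,0],
  ],
  claw=[0.4,0.4,0.4,0.4,0.4,0.4,0.4],
)

```text
time_s: 2.28
tcp_pos: [0.5063, 0.1084, 0.0667]
orientation: [-0.078, -3.14, 0.0]
contact_force: [0.6, 0.0, -0.4]
width: 0.3
```

```bash
cat > look.py <<'E'
import sys
from plant import env, snapshot
from h import *
st=env.read_state(); print(st["time_s"],"box",tobox(st["tcp_pos"]).round(4),st["width"],"F",st["contact_force"].round(2))
s=snapshot(sys.argv[1]);f=s["frame"]
if sys.argv[1]=="top": f=cv2.resize(f[90:260,240:440],None,fx=4,fy=3.4,interpolation=cv2.INTER_CUBIC)
cv2.imwrite("pics/"+sys.argv[2],f)
E
python3 look.py wrist w2.png
```

```text
2.2833 box [-0.2104  0.0951  0.0667] 0.29993064285803667 F [ 0.63  0.03 -0.41]
```

View pics/w2.png

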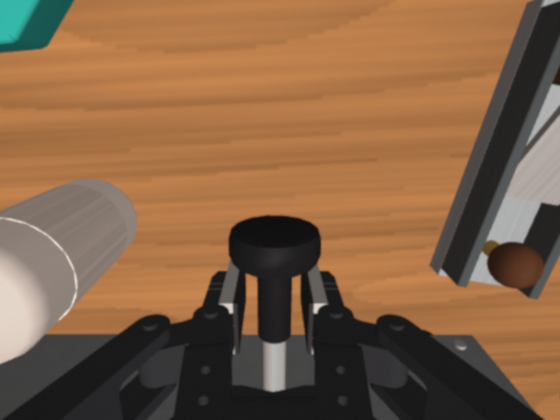

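The fingers are astride the neck at (275,300), with the head at (275,245). I'll hook the head and pull slowly.

carry_out(
  translation=[
    [4,0,0],
    [7,0,0],
    [9,0,0],
    [11,0,0],
    [13,0,0],
    [15,0,0],
    [17,0,0],
    [19,0,0],
  ],
  rotation=[
    [0,0,0],
    [0,0,0],
    [0,0,0],
    [0,0,0],
    [0,0,0],
    [0,0,0],
    [0,0,0],
    [0,0,0],
  ],
  claw=[0.5,0.5,0.5,0.5,0.5,0.5,0.5,0.5],
)

```text
time_s: 3.0
tcp_pos: [0.4881, 0.1089, 0.0667]
orientation: [0.08, 3.14, 0.001]
contact_force: [3.6, -0.4, 2.8]
width: 0.25
```

carry_out(
  translation=[
    [2,0,0],
    [4,0,0],
    [6,0,0],
    [7,0,0],
    [8,0,0],
    [9,0,0],
  ],
  rotation=[
    [0,0,0],
    [0,0,0],
    [0,0,0],
    [0,0,0],
    [0,0,0],
    [0,0,0],
  ],
  claw=[0.5,0.5,0.5,0.5,0.5,0.5],
)

```text
time_s: 3.5
tcp_pos: [0.4792, 0.1092, 0.0663]
orientation: [0.08, 3.14, -0.0]
contact_force: [5.3, 0.6, -0.2]
width: 0.25
```

carry_out(
  translation=[
    [1,0,0],
    [2,0,0],
    [2,0,0],
  ],
  rotation=[
    [0,0,0],
    [0,0,0],
    [0,0,0],
  ],
  claw=[0.5,0.5,0.5],
)

```text
time_s: 3.75
tcp_pos: [0.4779, 0.1093, 0.0663]
orientation: [0.08, 3.138, -0.0]
contact_force: [6.8, 0.3, -1.4]
width: 0.25
```

carry_out(
  translation=[
    [1,0,0],
    [2,0,0],
    [2,0,0],
  ],
  rotation=[
    [0,0,0],
    [0,0,0],
    [0,0,0],
  ],
  claw=[0.5,0.5,0.5],
)

```text
time_s: 4.0
tcp_pos: [0.4751, 0.1094, 0.0663]
orientation: [0.08, 3.14, -0.0]
contact_force: [3.7, 0.9, 1.4]
width: 0.248
```

carry_out(
  translation=[
    [1,0,0],
    [2,0,0],
    [2,0,0],
  ],
  rotation=[
    [0,0,0],
    [0,0,0],
    [0,0,0],
  ],
  claw=[0.5,0.5,0.5],
)

```text
time_s: 4.25
tcp_pos: [0.4713, 0.1093, 0.0657]
orientation: [-0.079, -3.138, 0.001]
contact_force: [-0.3, 0.7, -0.6]
width: 0.251
```

```bash
python3 look.py wrist w3.png;python3 look.py top t3.png
```

```text
4.25 box [-0.2454  0.0942  0.0657] 0.2506568160647485 F [-0.28  0.66 -0.56]
4.3 box [-0.2454  0.0941  0.0656] 0.2493158047959303 F [ 0.09 -0.08 -1.32]
```

View pics/w3.png

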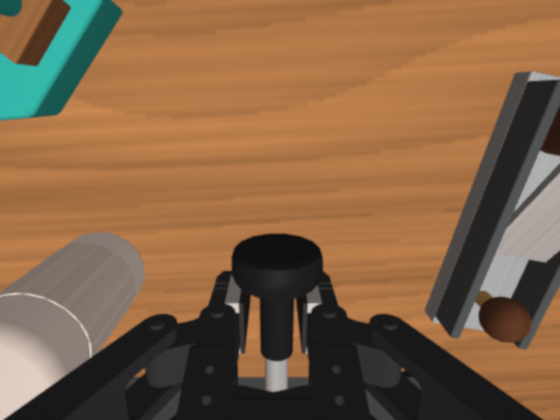

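View pics/t3.png

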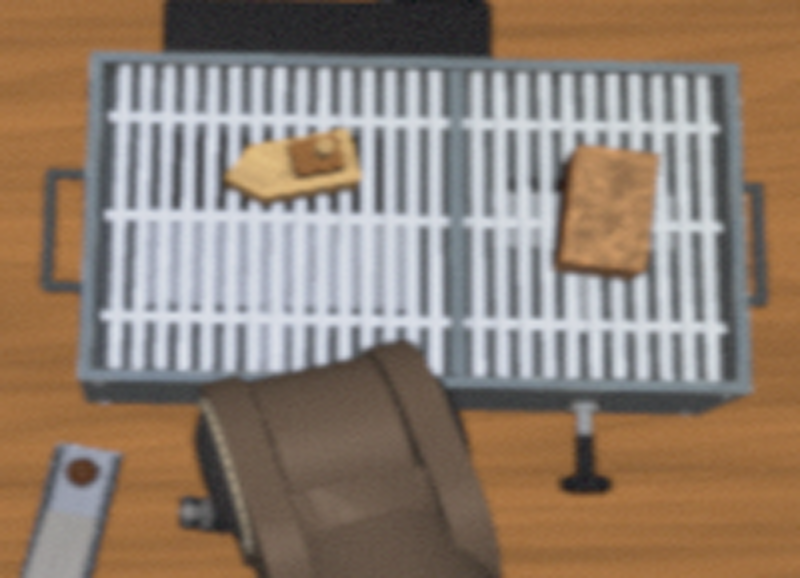

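The force peaked and fell to about 0, so the knob has snapped. Next I feel gently for the hard stop.

carry_out(
  translation=[
    [1,0,0],
    [2,0,0],
    [2,0,0],
  ],
  rotation=[
    [0,0,0],
    [0,0,0],
    [0,0,0],
  ],
  claw=[0.5,0.5,0.5],
)

```text
time_s: 4.6
tcp_pos: [0.4703, 0.1095, 0.0661]
orientation: [-0.08, -3.14, 0.0]
contact_force: [-0.3, 1.1, 0.4]
width: 0.252
```

carry_out(
  translation=[
    [1,0,0],
    [2,0,0],
    [2,0,0],
  ],
  rotation=[
    [0,0,0],
    [0,0,0],
    [0,0,0],
  ],
  claw=[0.5,0.5,0.5],
)

```text
time_s: 4.85
tcp_pos: [0.4698, 0.1096, 0.0664]
orientation: [0.08, 3.139, -0.001]
contact_force: [4.9, -1.5, -3.7]
width: 0.253
```

carry_out(
  translation=[
    [1,0,0],
    [1,0,0],
    [1,0,0],
  ],
  rotation=[
    [0,0,0],
    [0,0,0],
    [0,0,0],
  ],
  claw=[0.5,0.5,0.5],
)

```text
time_s: 5.1
tcp_pos: [0.4698, 0.1096, 0.0665]
orientation: [0.08, 3.137, -0.001]
contact_force: [8.5, -0.7, -6.0]
width: 0.253
```

carry_out(
  translation=[
    [1,0,0],
    [1,0,0],
    [1,0,0],
  ],
  rotation=[
    [0,0,0],
    [0,0,0],
    [0,0,0],
  ],
  claw=[0.5,0.5,0.5],
)

```text
time_s: 5.35
tcp_pos: [0.4697, 0.1096, 0.0666]
orientation: [0.081, 3.135, -0.001]
contact_force: [11.8, -1.2, -7.9]
width: 0.25
```

carry_out(
  translation=[
    [1,0,0],
    [1,0,0],
    [1,0,0],
  ],
  rotation=[
    [0,0,0],
    [0,0,0],
    [0,0,0],
  ],
  claw=[0.5,0.5,0.5],
)

```text
time_s: 5.6
tcp_pos: [0.4697, 0.1096, 0.0667]
orientation: [0.081, 3.133, -0.002]
contact_force: [15.5, -1.9, -10.1]
width: 0.252
```

carry_out(
  translation=[
    [-6,0,0],
    [-12,0,0],
    [-12,0,0],
    [-12,0,0],
  ],
  rotation=[
    [0,0,0],
    [0,0,0],
    [0,0,0],
    [0,0,0],
  ],
  claw=[0.4,0.4,0.4,0.4],
)

```text
time_s: 5.93
tcp_pos: [0.4775, 0.1093, 0.0661]
orientation: [-0.08, -3.139, -0.0]
contact_force: [0.5, 0.3, -0.1]
width: 0.294
```

```bash
python3 look.py wrist w4.png
```

```text
5.9333 box [-0.2392  0.0945  0.0661] 0.2942216904963409 F [ 0.54  0.27 -0.06]
```

View pics/w4.png

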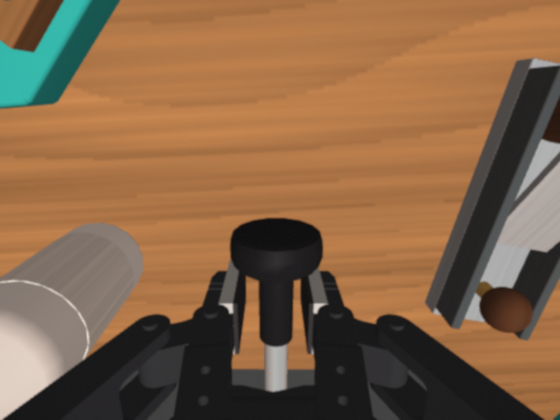

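Hard stop: 15.5 N with no movement. The knob stayed in place when I backed off. Now I lift clear.

carry_out(
  translation=[
    [0,0,-35],
    [0,0,-75],
    [0,0,-115],
    [0,0,-134],
    [0,0,-134],
    [0,0,-134],
  ],
  rotation=[
    [0,0,0],
    [0,0,0],
    [0,0,0],
    [0,0,0],
    [0,0,0],
    [0,0,0],
  ],
  claw=[0.4,0.4,0.4,0.4,0.4,0.4],
)

```text
time_s: 6.48
tcp_pos: [0.4781, 0.1095, 0.2014]
orientation: [0.079, 3.138, 0.001]
contact_force: [0.3, 0.9, -0.3]
width: 0.298
```

```bash
python3 - <<'E'
from plant import env
from h import *
st=env.read_state();print(st["tcp_pos"],st["contact_force"])
go(st,box(-.250,-.125,.20))
E
```

```text
[0.47808005 0.10950221 0.20135818] [ 0.31408791  0.86733308 -0.29571213]
t mm [  11.4 -219.8    1.2] rot [0.001 0.002 0.   ]
```

carry_out(
  translation=[
    [11,-40,-5],
    [11,-80,-5],
    [11,-120,-5],
    [11,-160,-5],
    [11,-200,-5],
    [11,-220,0],
    [11,-220,0],
    [11,-220,0],
  ],
  rotation=[
    [0,0,0],
    [0,0,0],
    [0,0,0],
    [0,0,0],
    [0,0,0],
    [0,0,0],
    [0,0,0],
    [0,0,0],
  ],
  claw=[1,1,1,1,1,1,1,1],
)

```text
time_s: 7.15
tcp_pos: [0.4543, -0.1105, 0.1983]
orientation: [-0.084, -3.137, -0.002]
contact_force: [0.0, -0.7, 1.2]
width: -0.006
```

```bash
python3 look.py wrist w5.png; python3 - <<'E'
from plant import env
from h import *
st=env.read_state();print(st["tcp_pos"])
go(st,box(-.250,-.125,.072))
E
```

```text
7.15 box [-0.2512 -0.1262  0.1983] -0.006457890633808898 F [ 0.04 -0.66  1.18]
[ 0.45461733 -0.10973351  0.19879109]
t mm [ -1.3   0.3 126.8] rot [ 0.001 -0.003 -0.001]
```

View pics/w5.png

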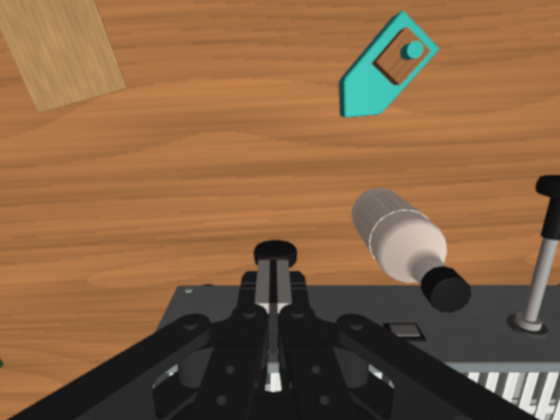

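carry_out(
  translation=[
    [0,0,40],
    [0,0,80],
    [0,0,110],
    [0,0,127],
    [0,0,127],
    [0,0,127],
  ],
  rotation=[
    [0,0,0],
    [0,0,0],
    [0,0,0],
    [0,0,0],
    [0,0,0],
    [0,0,0],
  ],
  claw=[1,1,1,1,1,1],
)

```text
time_s: 7.7
tcp_pos: [0.4548, -0.1085, 0.0726]
orientation: [-0.077, -3.138, -0.001]
contact_force: [0.2, 0.1, 0.2]
width: 0.0
```

```bash
python3 look.py wrist w6.png
```

```text
7.7 box [-0.2508 -0.1242  0.0726] 1.1062731435039335e-05 F [0.17 0.09 0.22]
```

View pics/w6.png

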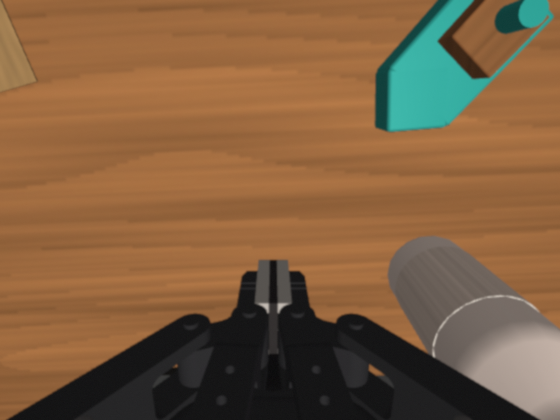

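carry_out(
  translation=[
    [-7,0,0],
    [-14,0,0],
    [-18,0,0],
    [-21,0,0],
    [-23,0,0],
    [-25,0,0],
    [-26,0,0],
    [-27,0,0],
    [-28,0,0],
  ],
  rotation=[
    [0,0,0],
    [0,0,0],
    [0,0,0],
    [0,0,0],
    [0,0,0],
    [0,0,0],
    [0,0,0],
    [0,0,0],
    [0,0,0],
  ],
  claw=[1,1,1,1,1,1,1,1,1],
)

```text
time_s: 8.5
tcp_pos: [0.4833, -0.1114, 0.0732]
orientation: [-0.08, -3.14, 0.0]
contact_force: [-2.1, -0.3, 2.3]
width: -0.002
```

carry_out(
  translation=[
    [-1,0,0],
    [-2,0,0],
    [-2,0,0],
  ],
  rotation=[
    [0,0,0],
    [0,0,0],
    [0,0,0],
  ],
  claw=[1,1,1],
)

```text
time_s: 8.75
tcp_pos: [0.4857, -0.1115, 0.0732]
orientation: [-0.08, -3.141, 0.0]
contact_force: [-0.8, -1.1, 1.0]
width: -0.0
```

carry_out(
  translation=[
    [-1,0,0],
    [-2,0,0],
    [-2,0,0],
  ],
  rotation=[
    [0,0,0],
    [0,0,0],
    [0,0,0],
  ],
  claw=[1,1,1],
)

```text
time_s: 9.0
tcp_pos: [0.4877, -0.1116, 0.0732]
orientation: [0.08, 3.141, -0.0]
contact_force: [-1.9, -1.2, 1.2]
width: -0.003
```

carry_out(
  translation=[
    [-1,0,0],
    [-2,0,0],
    [-2,0,0],
  ],
  rotation=[
    [0,0,0],
    [0,0,0],
    [0,0,0],
  ],
  claw=[1,1,1],
)

```text
time_s: 9.25
tcp_pos: [0.489, -0.1116, 0.0732]
orientation: [-0.08, -3.139, 0.0]
contact_force: [-5.2, -1.8, 3.1]
width: 0.001
```

carry_out(
  translation=[
    [-1,0,0],
    [-2,0,0],
    [-2,0,0],
  ],
  rotation=[
    [0,0,0],
    [0,0,0],
    [0,0,0],
  ],
  claw=[1,1,1],
)

```text
time_s: 9.5
tcp_pos: [0.4905, -0.1117, 0.0732]
orientation: [-0.08, -3.138, 0.0]
contact_force: [-7.3, -1.8, 4.1]
width: 0.0
```

carry_out(
  translation=[
    [-1,0,0],
    [-1,0,0],
  ],
  rotation=[
    [0,0,0],
    [0,0,0],
  ],
  claw=[1,1],
)

```text
time_s: 9.67
tcp_pos: [0.4919, -0.1118, 0.0732]
orientation: [-0.08, -3.139, 0.0]
contact_force: [-5.0, -0.4, 2.8]
width: -0.001
```

carry_out(
  translation=[
    [-1,0,0],
    [-1,0,0],
  ],
  rotation=[
    [0,0,0],
    [0,0,0],
  ],
  claw=[1,1],
)

```text
time_s: 9.83
tcp_pos: [0.4934, -0.1119, 0.0732]
orientation: [-0.08, -3.14, 0.0]
contact_force: [-2.2, -1.8, 1.2]
width: 0.002
```

carry_out(
  translation=[
    [-1,0,0],
    [-1,0,0],
  ],
  rotation=[
    [0,0,0],
    [0,0,0],
  ],
  claw=[1,1],
)

```text
time_s: 10.0
tcp_pos: [0.4951, -0.1119, 0.0733]
orientation: [0.08, 3.14, 0.0]
contact_force: [-0.5, -0.0, -1.2]
width: 0.004
```

Over the hump; now I feel for the hard stop.

carry_out(
  translation=[
    [-1,0,0],
    [-2,0,0],
    [-2,0,0],
  ],
  rotation=[
    [0,0,0],
    [0,0,0],
    [0,0,0],
  ],
  claw=[1,1,1],
)

```text
time_s: 10.25
tcp_pos: [0.4974, -0.1119, 0.0734]
orientation: [0.079, 3.139, 0.0]
contact_force: [-0.0, 0.4, 0.2]
width: 0.001
```

carry_out(
  translation=[
    [-1,0,0],
    [-1,0,0],
    [-1,0,0],
  ],
  rotation=[
    [0,0,0],
    [0,0,0],
    [0,0,0],
  ],
  claw=[1,1,1],
)

```text
time_s: 10.5
tcp_pos: [0.4978, -0.112, 0.0733]
orientation: [0.08, 3.14, 0.0]
contact_force: [-0.2, 0.7, 0.3]
width: 0.001
```

carry_out(
  translation=[
    [-1,0,0],
    [-1,0,0],
    [-1,0,0],
  ],
  rotation=[
    [0,0,0],
    [0,0,0],
    [0,0,0],
  ],
  claw=[1,1,1],
)

```text
time_s: 10.75
tcp_pos: [0.4983, -0.112, 0.0732]
orientation: [-0.08, -3.14, -0.0]
contact_force: [-3.1, 0.4, 2.0]
width: 0.001
```

carry_out(
  translation=[
    [-1,0,0],
    [-2,0,0],
    [-2,0,0],
  ],
  rotation=[
    [0,0,0],
    [0,0,0],
    [0,0,0],
  ],
  claw=[1,1,1],
)

```text
time_s: 11.0
tcp_pos: [0.4983, -0.112, 0.0732]
orientation: [-0.08, -3.136, -0.0]
contact_force: [-9.8, 0.2, 7.3]
width: -0.003
```

carry_out(
  translation=[
    [-1,0,0],
    [-1,0,0],
    [-1,0,0],
  ],
  rotation=[
    [0,0,0],
    [0,0,0],
    [0,0,0],
  ],
  claw=[1,1,1],
)

```text
time_s: 11.25
tcp_pos: [0.4983, -0.112, 0.0731]
orientation: [-0.08, -3.135, 0.0]
contact_force: [-13.9, 0.3, 9.4]
width: 0.003
```

Hard stop: the TCP holds at 0.4983 while the force rises to 14 N. I back off, lift and move clear.

carry_out(
  translation=[
    [10,0,0],
    [30,0,0],
    [45,0,0],
    [45,0,-35],
    [45,0,-75],
    [60,0,-115],
    [90,0,-130],
    [120,0,-130],
    [150,0,-130],
    [180,0,-130],
    [180,0,-130],
    [180,0,-130],
    [180,0,-130],
  ],
  rotation=[
    [0,0,0],
    [0,0,0],
    [0,0,0],
    [0,0,0],
    [0,0,0],
    [0,0,0],
    [0,0,0],
    [0,0,0],
    [0,0,0],
    [0,0,0],
    [0,0,0],
    [0,0,0],
    [0,0,0],
  ],
  claw=[1,1,1,1,1,1,1,1,1,1,1,1,1],
)

```text
time_s: 12.33
tcp_pos: [0.3226, -0.1033, 0.2036]
orientation: [0.08, 3.138, -0.001]
contact_force: [-0.1, -0.6, 0.9]
width: -0.003
```

```bash
python3 look.py top t7.png
```

```text
12.3333 box [-0.3831 -0.1257  0.2036] -0.002577973088287826 F [-0.09 -0.58  0.86]
```

View pics/t7.png

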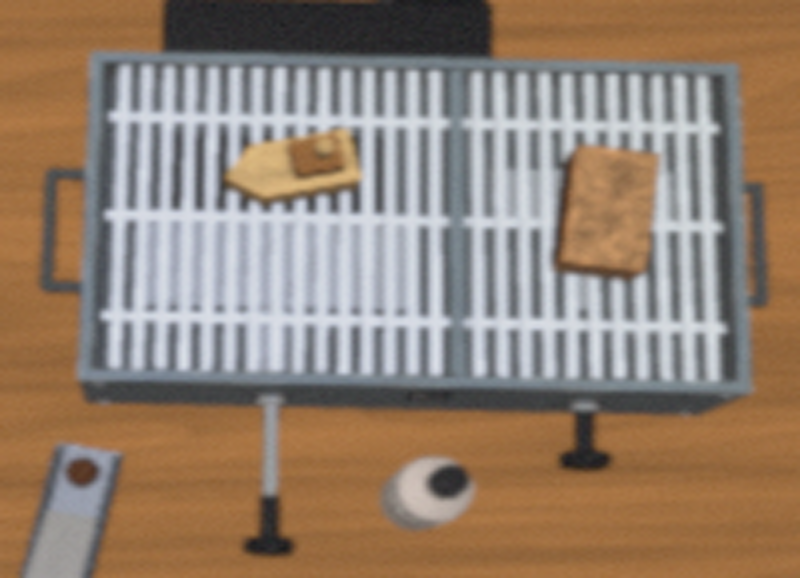

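The box, boat and block look unmoved in the picture. The left knob came out about 28 mm and the right one went in about 19 mm. Handing in.

```bash
python3 - <<'E'
from plant import env
print(env.job_done())
E
```

```text
the job is handed in; nothing more can be done
None
```

The suction is set for the boat, and I handed the job in at 12.4 s. The boat lies on the wide left bay, so I pulled the left knob out past its hump and pushed the right knob fully home. The hand-in gives no verdict.

- **Left knob:** I hooked the fingers behind the head and pulled. The force rose over the hump, dropped to about 0 as the knob snapped, then climbed to 15.5 N at a hard stop with no further movement. By the picture the neck is at box x ≈ -0.2415 m, about 28 mm further out and past the -0.240 m limit. That margin is only about as large as the picture error, so I relied on the felt snap and stop.
- **Right knob:** I pushed it with closed fingers. The force dropped after the hump, then rose to 14 N at a hard stop. By the picture the neck is at about -0.167 m, the home position.
- **Everything else:** In the last top picture the box, boat, sanding block and bottle, and the visible end of the plane, show no movement from the first. The glue gun and mug were outside that crop, so I did not check them again, but the arm stayed high while passing over that side. The arm ended clear of everything.
- **Readings that differed:** I only saw about 7 N at each hump, below the stated 9 to 12 N, probably because forces were read only between steps and the peak was missed.

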